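# Load the wax cake under the sprung dust flap

## Robot

A 7-joint arm with a two-finger parallel gripper is mounted at the origin on a cart in front of the work surface, level with it; the furniture and walls round the work are solid. World frame = base frame: x ahead of the robot, y to its left, z up, the work surface at z = 0. Lengths are in m, angles in degrees, forces in N, time in s.
With the tool pointing down it reaches from about 0.425 to 0.95 m from the base axis. Payload 16.7 kg.
Tool frame: the origin (TCP) lies midway between the tips of the shut fingers; the grasp point (between the pads) lies 19 mm behind it; z points along the fingers, y is the line along which they close (so a half turn about z gives the same grasp; the last joint's range is limited). The gripper opens to 94 mm and grips with 3 to 60 N. Pads are 16 mm wide; open, the fingers measure 119 mm over their backs; the gripper's body (75 mm by 177 mm) begins 78 mm behind the grasp point.
Start: joints at [-73.883, 24.414, 4.234, 92.017, -1.954, 63.644, -3.845], TCP at [0.282, 0.613, 0.205] pointing down, gripper open.
Joint ranges: [-163.25, 163.25], [-28.42, 122.38], [-70.27, 78.77], [12.13, 141.07], [-58.53, 238.53], [9.26, 117.41], [-156.51, 156.51]. Speed limits (degrees/s): [108.29, 108.29, 136.94, 136.94, 172.46, 172.46, 172.46].

## Interface

Orientations are given as a 3x3 rotation matrix whose columns are the frame's x, y, z axes.
In Python, from plant import r gives the robot as it stands.
- The arm moves only by the shell command python3 -m jog 'ROWS' [FORCE]. ROWS is JSON, a list of rows, each an object with "translation": the shift along the tool's x, y, z in mm, a list of three; "turn": the turn about the tool's z in degrees; "gripper": the opening, from 0 (shut) to 1 (fully open). In form: [{"translation": [x, y, z], "turn": turn, "gripper": gripper}, ...]. A call has 1 to 12 rows; each row is the pose to reach, as a shift and turn from the pose commanded when the call began, along the tool's axes at that moment; what a row does not reach only later rows make up. A row lasts 1/10 s, in which the tool goes at most 50 mm and 8.59 degrees, less where a joint would pass 70% of its speed; a pose out of reach is approached as far as the arm can. A call with a gripper value outside its range is refused whole. The fingers move at their own pace and stop on an object; FORCE is the grip in N (left out, the last holds). Time passes only in rows, so rows that repeat a pose let the fingers close. It gives the time, the measured TCP pose, the force, the opening and the grip force at its end, in the units of the state.
- r.sense(): the state, without advancing time (a new reading comes with each control period).
- r.get_image(name): name is "scene" or "top" or "wrist"; returns the picture (420x560x3 uint8, blue, green, red); there is no depth.
- r.get_calibration(name): a dict with "mtx" (3x3 intrinsics, pixels), "dist_coeffs" ([k1, k2, p1, p2, k3] as OpenCV has them; the pictures are not rectified), "position" and "attitude" of the camera in the world; the wrist camera has in their place "mount" (4x4, takes a point from camera to tool coordinates, whose origin is the TCP and whose axes are the flange's). Camera axes: x right, y down, z forward; pixel columns grow to the right and rows downward; lengths in m; the calibration is good to about 2 mm. A picture is of the moment at which its call begins: read the wrist's pose just before it. get_calibration takes no time and is no camera call.
- r.finish_job(): hands the job in; it is judged then, once.
Trained networks look in the newest picture that a camera, given by its name, has taken for a name from the list of things; names that differ only in an ending like _2 or _b are one class to them, and where a whole thing is asked for, a point or a joint stands for the part that bears it (a point fixed in the world has none). Each returns a list of dicts, best first, with "p" (0 to 1); they miss things now and then, are a little off and sometimes report something else, mostly with a low value. They report only what shows in the picture. A call takes as long as a camera call. They do not tell look-alikes from the thing itself.
- r.find_in(query, camera): "at" ([x, y, z] in m, in world coordinates, good to about 4 mm: the middle of the surface that is visible of it).
The state is a dict: "t": time; "joints": joint angles; "qd": joint speeds; "joint_torque": joint torques, N m; "position": TCP position; "tcp_rot": TCP orientation; "wrist_force": force on the tool from outside, world axes, zero at the start; "ft_torque": the same for the moment, N m; "grip_width": finger opening in m; "grasp_force": force on a finger pad.
Only numpy, scipy, OpenCV 4.12 (cv2) and the standard library are available. Lean on these libraries where they do the work, as an engineer would, in place of code of your own. Each camera call takes 0.05 s, during which the arm holds its last target. There are 200 camera calls.

## Task

Put the cake of beeswax away in the wax keeper without grasping or lifting anything: press the red bar down with one fingertip to raise the blue spring-closed flap and, while that finger keeps holding it open, push the cake along its run with the other fingertip, under the flap, all the way in against the end stop. Then draw back and let the flap shut fully with the cake behind its lip, and leave the other things on the table where they are.

Things in the scene. Friction and masses are not known exactly. Their poses are not given: they have to be found in the camera images.
- keeper: Wax keeper, fixed: dark wooden base plate, x -166 to 44, y -48 to 28, 6 thick (mm, this frame). Origin on the table right under the cake's final middle; x is the pushing direction (away from the robot, within 0.35 rad), z up. All mm coordinates in these notes are in this frame. Three dark steel hinge posts (top z = 36) stand at y = -39, x = -155, -62, 37.
- run_mid (a point): On the floor (z = 6) of the run at x = -96, y = 0. The run is 42 wide (y -21 to 21), straight along x; from x = -160 to -33 it is open above, between pale guides 4 thick that reach up to z = 16, open at its near end.
- seat (a point): Where the middle of the cake's underside must end: floor of the bay, x = 0, y = 0, z = 6; axes as the keeper's. The bay, x = -33 to 29, has walls up to z = 25 and an end stop whose face is at x = 29; the flap roofs it.
- flap (a joint): Angle (rad) of the rocker on the hinge line y = -39, z = 30 (along x) that carries the blue flap (+y side) and the red bar (-y side): 0 shut, 0.72 wide open at its stop. A spring shuts it: pressing the bar takes about 3 N at first, 8 N at the stop. The cake passes under the lip at 0.42 and more. Wide open, the flap's outer edge rises to z = 75.
- flap_lip (a point): Middle of the lower edge of the flap's lip: shut, x = -35.5, y = -18, z = 18. The lip is 14 wide (y), 3 thick (x), and hangs under a tongue (y -39 to -11, x -37 to -23) of the 3 thick flap, whose top is at z = 30; shut, it bars the way of the cake, whose top is at z = 24.
- flap_corner (a point): Inner corner of the flap's cutaway: shut, x = -25, y = -11, z = 30. Left of the tongue (y above -11) the flap begins only at x = -25 and goes on to x = 37, y = 27. This lets a pushing finger in the run, at y of about 5, reach past the lip line to x = -28 with the flap raised: it pushes the cake home (its tail then at x = -29).
- bar_near (a point): Near end (towards the robot) of the middle line of the red bar's top: shut, x = -165, y = -78, z = 39. The bar is a flat strip 24 wide, 5 thick, 160 long (along x), on arms that dip below it; shut it slopes up to -y (edges z = 32 and 45). Pressed, its middle is at y = -78, z = 22 at 0.42 rad; z = 17 and level (y -89 to -65) at 0.55; z = 11 at the stop. A fingertip can slide along it.
- bar_far (a point): Far end of the same middle line of the red bar: shut, x = -5, y = -78, z = 39.
- wax_cake: Loose yellow cake of beeswax, 58 long (its y), 38 wide (its x), 18 high, about 50 g; origin at the centre of its underside. It starts on the floor of the run in front of the flap, its length along the run, its middle at x = -102 to -74, some 2 mm clear of the guides. (Another cake, far back on the table, has no part in this.)
- honey: Bystander: spool of honey thread, 44 across, 64 high, origin at the centre of its underside, standing just left of the keeper's far end.
- clip_1: Bystander: black binder clip, 32 x 48 x 34, origin under its centre, on the wood to the right near the robot.
- tin: Bystander: flat round black tin, 66 across, 20 high, origin under its centre, between robot and keeper.
- setter: Bystander: grey steel snap setter lying flat, 12 x 100 x 12, origin under its centre, beyond the keeper.
- spool_ink: Bystander: spool of dark blue thread, 44 across, 70 high, at the near left of the table.
- spool_rust: Bystander: spool of rust thread, 44 across, 64 high, at the near left of the table.
- edge_paint: Bystander: small brown bottle with a black cap, 43 across, 70 high, at the near left of the table.
Mind the look-alikes: they are no part of the job. Of the things like the wax_cake, leave any that is grey, pink or purple; of the rest the larger one is meant.

How it is judged:
By the outcome, as a careful person would: the job done as asked, in the order asked, and still so for the second after the job is handed in, with the robot touching nothing.
It also fails if it takes over 42 s, if anything falls off the work surface, if the arm or the gripper's body presses on something with over 40 N, if the wrist force passes 120 N, or if a joint passes its speed limit or range.

## Working session

There is one attempt and no reset: what is moved stays moved. The work goes in short steps, Python scripts to look and compute and a shell command to move; the robot and the scene stay as the last step left them, time stands still between calls to the robot, and variables do not carry over. Pictures are saved under pics/ and viewed, at most 10 in all, crops included, and the job is handed in when it is done.

```bash
ls; mkdir -p pics
python3 - <<'E'
from plant import r
import cv2,numpy as np
s=r.sense();print(s['t'],s['position'],np.round(s['tcp_rot'],3),s['grip_width'])
for c in ['top','scene']:
    cv2.imwrite(f'pics/{c}0.png',r.get_image(c))
    k=r.get_calibration(c);print(c,k['position'],np.round(k['attitude'],3).tolist(),np.round(k['mtx'],1).tolist(),k['dist_coeffs'])
    for q in ['keeper','wax_cake','flap','bar_near','honey','tin','clip_1']:
        print(q,[(np.round(d['at'],3).tolist(),round(d['p'],2)) for d in r.find_in(q,c)][:4])
E
```

```text
pics
0.0 [0.28168342 0.61291995 0.20479324] [[-0.909  0.418 -0.   ]
 [ 0.418  0.909 -0.001]
 [-0.    -0.001 -1.   ]] 0.09402481897467227
top [4.81640554e-01 1.05775484e-03 1.19806995e+00] [[-0.006, -0.993, 0.114], [-1.0, 0.006, -0.005], [0.004, -0.114, -0.993]] [[470.2, 0.0, 276.1], [0.0, 470.2, 206.2], [0.0, 0.0, 1.0]] [-0.05474348  0.          0.          0.          0.        ]
keeper [([0.572, -0.051, 0.031], 0.85), ([0.611, -0.068, 0.032], 0.49)]
wax_cake [([0.56, -0.028, 0.019], 0.76), ([0.41, -0.097, 0.015], 0.73), ([0.682, -0.265, 0.022], 0.58), ([0.804, 0.033, 0.02], 0.53)]
flap [([0.79, -0.098, 0.007], 0.58), ([0.61, -0.067, 0.03], 0.57), ([0.571, -0.053, 0.032], 0.32)]
bar_near [([0.612, -0.066, 0.034], 0.55)]
honey [([0.699, 0.059, 0.064], 0.58)]
tin [([0.414, -0.199, 0.019], 0.67), ([0.396, 0.301, 0.071], 0.58)]
clip_1 [([0.442, -0.328, 0.014], 0.54)]
scene [ 0.07360723 -0.64275886  0.98000822] [[0.787, -0.455, 0.417], [-0.617, -0.582, 0.53], [0.001, -0.674, -0.739]] [[439.4, 0.0, 271.3], [0.0, 439.4, 216.8], [0.0, 0.0, 1.0]] [-0.05399755  0.          0.          0.          0.        ]
keeper [([0.579, -0.06, 0.029], 0.71)]
wax_cake [([0.676, -0.274, 0.022], 0.85), ([0.407, -0.011, 0.012], 0.74), ([0.412, -0.091, 0.013], 0.52), ([0.802, 0.029, 0.02], 0.52)]
flap [([0.614, -0.064, 0.031], 0.75)]
bar_near [([0.611, -0.062, 0.031], 0.66)]
honey [([0.471, 0.347, 0.045], 0.71), ([0.696, 0.047, 0.047], 0.7)]
tin [([0.416, -0.21, 0.02], 0.62)]
clip_1 [([0.474, 0.348, 0.045], 0.39)]
```

View pics/top0.png

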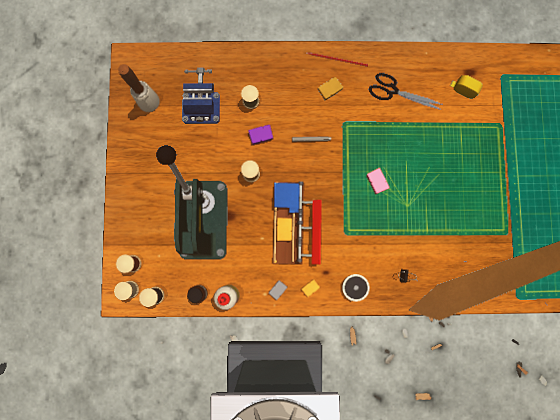

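View pics/scene0.png

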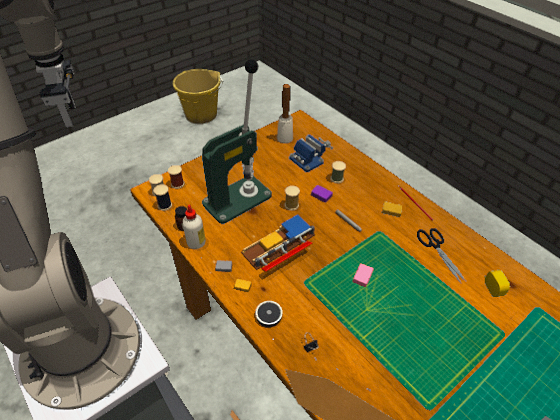

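Run:
```python
import cv2
i=cv2.imread('pics/top0.png')[120:270,220:380]
cv2.imwrite('pics/top0c.png',cv2.resize(i,None,fx=4,fy=4,interpolation=cv2.INTER_CUBIC))
```

```text
(no output)
```

View pics/top0c.png

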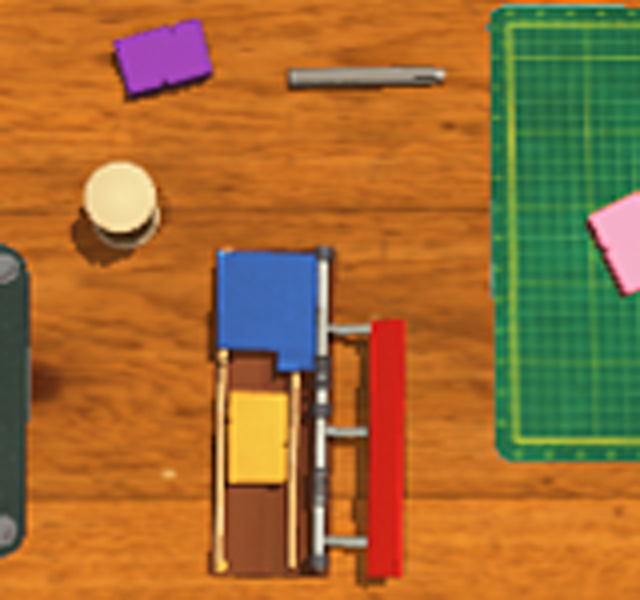

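The yellow candidates in the top view are the cake in the run at (285,229), a small one at (311,288) and one far back at (331,88). The enlarged crop shows the one at (285,229) lying in the run between the guides in front of the blue flap, so that is the cake meant. The grey (278,290), purple (260,134) and pink (378,180) blocks are look-alikes.

Next I fit the keeper pose.

```bash
cat > h.py <<'E'
import numpy as np,cv2
from scipy.optimize import least_squares
P=np.array([[-165,-67.8,32],[-165,-88.2,45],[-5,-67.8,32],[-5,-88.2,45],[-160,25,16],[37,27,30],[-25,27,30],[-25,-11,30],[-37,-11,30]],float)/1e3
def w(p,X):
    c,s=np.cos(p[2]),np.sin(p[2]);return X@np.array([[c,-s,0],[s,c,0],[0,0,1]]).T+[p[0],p[1],0]
def proj(k,X,pos=None,att=None):
    pos=k['position'] if pos is None else pos;att=np.array(k['attitude'] if att is None else att)
    R=att.T
    return cv2.projectPoints(np.ascontiguousarray(X),cv2.Rodrigues(R)[0],-R@np.array(pos),np.array(k['mtx']),np.array(k['dist_coeffs']))[0][:,0]
def ray(k,uv,z,pos=None,att=None):
    pos=np.array(k['position'] if pos is None else pos);att=np.array(k['attitude'] if att is None else att)
    n=cv2.undistortPoints(np.array([[uv]],float),np.array(k['mtx']),np.array(k['dist_coeffs']))[0,0]
    d=att@[n[0],n[1],1];return pos+d*(z-pos[2])/d[2]
def inv(p,X):
    c,s=np.cos(p[2]),np.sin(p[2]);d=np.array(X)-[p[0],p[1],0];return np.array([c*d[0]+s*d[1],-s*d[0]+c*d[1],d[2]])*1e3
E
python3 - <<'E'
from h import *
from plant import r
k=r.get_calibration('top')
uv=np.array([[367,577],[402,577],[371,320],[405,320],[214,571],[217,249],[216,351],[277,352],[278,370]])/4+[220,120]-.4
f=least_squares(lambda p:(proj(k,w(p,P))-uv).ravel(),[.65,-.05,0])
p=f.x;print(p,np.round(f.fun.reshape(-1,2),1).tolist())
for c in [(231,392),(287,484)]: print(inv(p,ray(k,np.array(c)/4+[220,120],.024)))
g=w(p,np.array([[-135,-36.5,0]])/1e3)[0]; print('target',g,'wristmount',np.round(r.get_calibration('wrist')['mount'],3).tolist())
s=r.sense();R=np.array(s['tcp_rot']);T=np.array(s['position'])
yk=np.array([-np.sin(p[2]),np.cos(p[2]),0]);t=R.T@yk;print('turn',np.degrees(np.arctan2(-t[0],t[1])))
print('shift',R.T@(g+[0,0,.14]-T)*1e3)
E
```

```text
[ 0.63770626 -0.02663257 -0.02322291] [[-0.1, 0.3], [-0.1, 0.5], [-0.5, 0.1], [-0.4, -0.4], [0.6, -0.9], [0.4, 0.8], [0.2, -0.2], [0.1, -0.2], [-0.2, 0.1]]
[-51.57338815  16.61555744  24.        ]
[-108.52971836  -19.23677808   24.        ]
target [ 0.5018951  -0.05998791  0.        ] wristmount [[0.0, -0.961, -0.276, 0.079], [1.0, 0.0, -0.0, -0.001], [0.0, -0.276, 0.961, -0.18], [0.0, 0.0, 0.0, 1.0]]
turn -23.353088269521887
shift [-481.08119471 -519.86598671   65.4879447 ]
```

```bash
python3 -m jog '[{"translation":[0,0,-40],"turn":0,"gripper":0.75},{"translation":[0,0,-80],"turn":0,"gripper":0.75},{"translation":[-33,-35,-80],"turn":-3,"gripper":0.75},{"translation":[-66,-70,-80],"turn":-6,"gripper":0.75},{"translation":[-99,-106,-80],"turn":-9,"gripper":0.75},{"translation":[-132,-142,-80],"turn":-12,"gripper":0.75},{"translation":[-165,-178,-80],"turn":-15,"gripper":0.75},{"translation":[-198,-214,-80],"turn":-18,"gripper":0.75},{"translation":[-231,-250,-80],"turn":-20,"gripper":0.75},{"translation":[-264,-286,-80],"turn":-22,"gripper":0.75},{"translation":[-297,-322,-80],"turn":-23.4,"gripper":0.75},{"translation":[-330,-358,-80],"turn":-23.4,"gripper":0.75}]'
cat > g.py <<'E'
import sys
from h import *
from plant import r
# shift to keeper-frame point (mm) for TCP
def to(p,x,y,z):
    s=r.sense();R=np.array(s['tcp_rot']);T=np.array(s['position'])
    yk=np.array([-np.sin(p[2]),np.cos(p[2]),0]);t=R.T@yk
    g=w(p,np.array([[x,y,z]])/1e3)[0]
    print('t',s['t'],'now',np.round(inv(p,T),1),'turn',round(np.degrees(np.arctan2(-t[0],t[1])),2),'shift',np.round(R.T@(g-T)*1e3,1),'F',np.round(s['wrist_force'],1),'w',round(s['grip_width']*1e3,1))
P0=[0.6377,-0.0266,-0.0232]
E
python3 -c "
from g import *
to(P0,-135,-36.5,140)"
```

```text
t: 2.0
position: [0.4324, 0.1482, 0.2858]
tcp_rot: [[-1.0, 0.021, 0.0], [0.021, 1.0, 0.001], [-0.0, 0.001, -1.0]]
wrist_force: [2.6, 0.5, 0.1]
grip_width: 0.0706
grasp_force: 0.0
t 2.0 now [-209.3  170.   285.8] turn 0.1 shift [ -73.9 -206.7  145.7] F [2.6 0.5 0.1] w 70.6
```

```bash
python3 -m jog '[{"translation":[-15,-45,0],"turn":0,"gripper":0.75},{"translation":[-30,-90,0],"turn":0,"gripper":0.75},{"translation":[-45,-135,10],"turn":0,"gripper":0.75},{"translation":[-60,-180,40],"turn":0,"gripper":0.75},{"translation":[-74,-207,75],"turn":0,"gripper":0.75},{"translation":[-74,-207,115],"turn":0,"gripper":0.75},{"translation":[-74,-207,146],"turn":0,"gripper":0.75},{"translation":[-74,-207,146],"turn":0,"gripper":0.75},{"translation":[-74,-207,146],"turn":0,"gripper":0.75}]'
python3 - <<'E'
from g import *
to(P0,-135,-36.5,60)
i=r.get_image('wrist');cv2.imwrite('pics/w1.png',i)
k=r.get_calibration('wrist');s=r.sense();M=np.array(k['mount']);R=np.array(s['tcp_rot'])
print(np.round(proj(k,w(P0,P),R@M[:3,3]+s['position'],R@M[:3,:3]),1).tolist())
E
```

```text
t: 2.9
position: [0.5017, -0.0585, 0.1402]
tcp_rot: [[-1.0, 0.023, -0.0], [0.023, 1.0, -0.0], [0.0, -0.0, -1.0]]
wrist_force: [0.3, -0.4, 0.8]
grip_width: 0.0706
grasp_force: 0.0
t 2.9 now [-135.2  -35.1  140.2] turn 0.03 shift [-0.3 -1.4 80.2] F [ 0.3 -0.4  0.8] w 70.6
[[252.6, 176.8], [228.6, 179.3], [257.0, 321.9], [236.6, 329.4], [347.1, 179.2], [341.0, 351.9], [344.2, 304.9], [309.1, 305.0], [309.4, 295.3]]
```

View pics/w1.png

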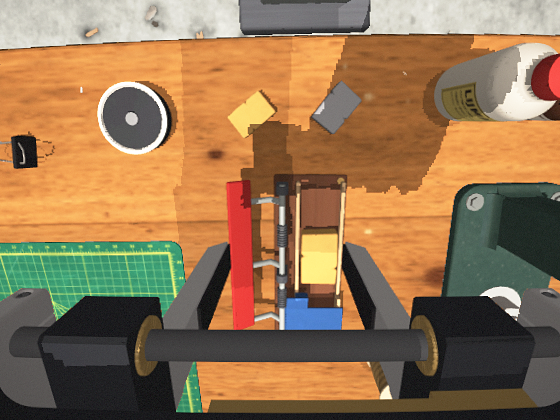

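The wrist view shows both fingertips, the left one over the red bar (bar near end at about (240,181)) and the right one over the run behind the cake (cake at (320,255)). The fit agrees to about 2 px, so I go down and press.

```bash
python3 -m jog '[{"translation":[0,-1.5,30],"turn":0,"gripper":0.75},{"translation":[0,-1.5,60],"turn":0,"gripper":0.75},{"translation":[0,-1.5,80],"turn":0,"gripper":0.75},{"translation":[0,-1.5,90],"turn":0,"gripper":0.75},{"translation":[0,-1.5,98],"turn":0,"gripper":0.75},{"translation":[0,-1.5,104],"turn":0,"gripper":0.75},{"translation":[0,-1.5,110],"turn":0,"gripper":0.75},{"translation":[0,-1.5,114],"turn":0,"gripper":0.75},{"translation":[0,-1.5,114],"turn":0,"gripper":0.75}]'
python3 - <<'E'
from g import *
to(P0,-135,-36.5,14)
cv2.imwrite('pics/w2.png',r.get_image('wrist'))
E
```

```text
t: 3.85
position: [0.5024, -0.0598, 0.0257]
tcp_rot: [[-1.0, 0.022, 0.001], [0.022, 1.0, 0.0], [-0.001, 0.0, -1.0]]
wrist_force: [3.2, 1.2, 5.0]
grip_width: 0.0704
grasp_force: 2.6
t 3.85 now [-134.5  -36.3   25.7] turn 0.06 shift [ 0.5 -0.2 11.7] F [3.2 1.2 5. ] w 70.4
```

View pics/w2.png

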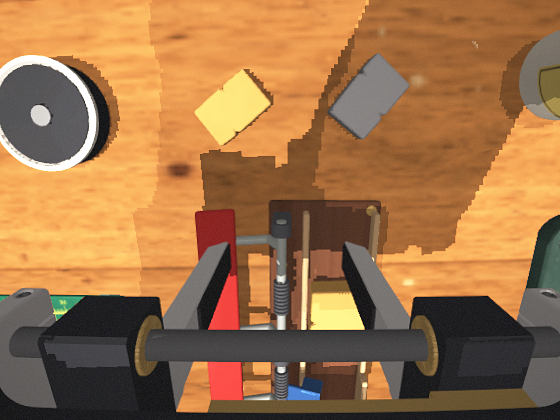

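Fz of 5 N shows the left fingertip at (215,245) pressing the bar. The right tip at (355,250) is inside the run, about y 5, clear of the guides and behind the cake's tail (row 281).

```bash
python3 -m jog '[{"translation":[0,0,4],"turn":0,"gripper":0.75},{"translation":[0,0,8],"turn":0,"gripper":0.75},{"translation":[0,0,12],"turn":0,"gripper":0.75},{"translation":[0,0,12],"turn":0,"gripper":0.75}]'
python3 -m jog '[{"translation":[-5,0,0],"turn":0,"gripper":0.75},{"translation":[-11,0,0],"turn":0,"gripper":0.75},{"translation":[-17,0,0],"turn":0,"gripper":0.75},{"translation":[-23,0,0],"turn":0,"gripper":0.75},{"translation":[-29,0,0],"turn":0,"gripper":0.75},{"translation":[-35,0,0],"turn":0,"gripper":0.75},{"translation":[-40,0,0],"turn":0,"gripper":0.75},{"translation":[-40,0,0],"turn":0,"gripper":0.75}]'
python3 - <<'E'
from g import *
to(P0,-37,-36.5,14)
cv2.imwrite('pics/w3.png',np.hstack([r.get_image('wrist')[180:420,100:460],r.get_image('scene')[180:300,220:340].repeat(2,0).repeat(2,1)]))
E
```

```text
t: 4.3
position: [0.5023, -0.0588, 0.0138]
tcp_rot: [[-1.0, 0.021, 0.001], [0.021, 1.0, 0.001], [-0.001, 0.001, -1.0]]
wrist_force: [0.5, 6.9, 11.1]
grip_width: 0.07
grasp_force: 5.2
t: 5.1
position: [0.5411, -0.0612, 0.0136]
tcp_rot: [[-1.0, 0.023, -0.001], [0.023, 1.0, -0.0], [0.001, -0.0, -1.0]]
wrist_force: [-2.6, -0.9, 6.8]
grip_width: 0.0709
grasp_force: 3.5
t 5.1 now [-95.8 -36.9  13.6] turn 0.02 shift [-58.8   0.4  -0.5] F [-2.6 -0.9  6.8] w 70.9
```

View pics/w3.png

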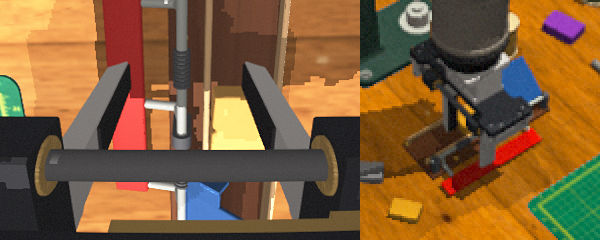

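The flap (blue) is up and the cake's tail moves with the right fingertip (crop (235,90)). I keep pushing.

```bash
python3 -m jog '[{"translation":[-5,0,0],"turn":0,"gripper":0.75},{"translation":[-11,0,0],"turn":0,"gripper":0.75},{"translation":[-17,0,0],"turn":0,"gripper":0.75},{"translation":[-23,0,0],"turn":0,"gripper":0.75},{"translation":[-29,0,0],"turn":0,"gripper":0.75},{"translation":[-35,0,0],"turn":0,"gripper":0.75},{"translation":[-41,0,0],"turn":0,"gripper":0.75},{"translation":[-47,0,0],"turn":0,"gripper":0.75},{"translation":[-51,0,0],"turn":0,"gripper":0.75},{"translation":[-51,0,0],"turn":0,"gripper":0.75}]'
python3 - <<'E'
from g import *
to(P0,-37,-36.5,14)
i=r.get_image('wrist')[180:420,100:460];cv2.imwrite('pics/w4.png',cv2.resize(i,None,fx=2,fy=2))
E
```

```text
t: 6.2
position: [0.5919, -0.0624, 0.0136]
tcp_rot: [[-1.0, 0.023, -0.001], [0.023, 1.0, -0.0], [0.001, -0.0, -1.0]]
wrist_force: [-2.1, -0.6, 6.8]
grip_width: 0.0705
grasp_force: 3.5
t 6.2 now [-44.9 -36.9  13.6] turn 0.01 shift [-7.9  0.4 -0.4] F [-2.1 -0.6  6.8] w 70.5
```

View pics/w4.png

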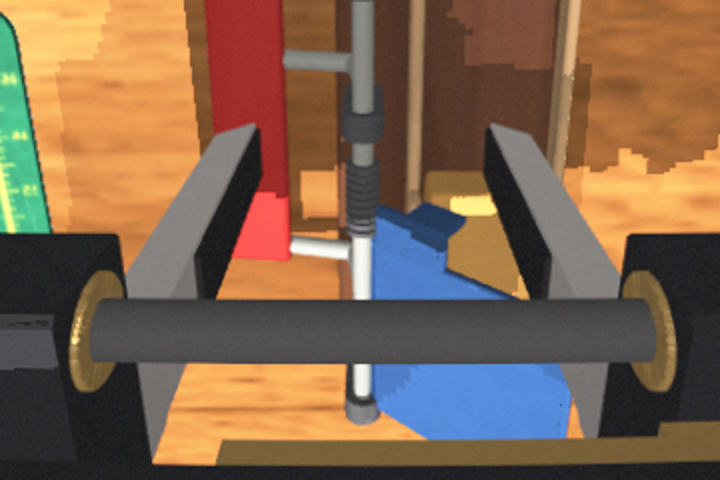

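The cake's tail (row 175) is passing under the raised lip (440,225), with nothing fouling. I make the last millimetres slowly, watching the force.

```bash
python3 -m jog '[{"translation":[-2,0,0],"turn":0,"gripper":0.75},{"translation":[-4,0,0],"turn":0,"gripper":0.75},{"translation":[-6,0,0],"turn":0,"gripper":0.75},{"translation":[-7,0,0],"turn":0,"gripper":0.75},{"translation":[-7,0,0],"turn":0,"gripper":0.75}]'
python3 -m jog '[{"translation":[-1,0,0],"turn":0,"gripper":0.75},{"translation":[-1,0,0],"turn":0,"gripper":0.75}]'
python3 -m jog '[{"translation":[-1,0,0],"turn":0,"gripper":0.75},{"translation":[-1,0,0],"turn":0,"gripper":0.75}]'
```

```text
t: 6.75
position: [0.5983, -0.0626, 0.0135]
tcp_rot: [[-1.0, 0.023, -0.002], [0.023, 1.0, -0.0], [0.002, -0.0, -1.0]]
wrist_force: [-3.8, -1.3, 7.5]
grip_width: 0.0706
grasp_force: 3.5
t: 6.95
position: [0.599, -0.0626, 0.0135]
tcp_rot: [[-1.0, 0.023, -0.003], [0.023, 1.0, -0.0], [0.003, -0.0, -1.0]]
wrist_force: [-5.8, -1.5, 8.4]
grip_width: 0.0702
grasp_force: 5.0
t: 7.15
position: [0.5992, -0.0626, 0.0134]
tcp_rot: [[-1.0, 0.023, -0.004], [0.023, 1.0, 0.0], [0.004, 0.0, -1.0]]
wrist_force: [-10.8, -1.2, 11.1]
grip_width: 0.0706
grasp_force: 7.0
```

Force jumps while motion stalls at x ≈ -37.6 (finger front ≈ -29), so the cake is against the end stop. I draw back with the bar still held, then look.

```bash
python3 -m jog '[{"translation":[5,0,0],"turn":0,"gripper":0.75},{"translation":[12,0,0],"turn":0,"gripper":0.75},{"translation":[20,0,0],"turn":0,"gripper":0.75},{"translation":[28,0,0],"turn":0,"gripper":0.75},{"translation":[36,0,0],"turn":0,"gripper":0.75},{"translation":[44,0,0],"turn":0,"gripper":0.75},{"translation":[50,0,0],"turn":0,"gripper":0.75},{"translation":[50,0,0],"turn":0,"gripper":0.75}]'
python3 - <<'E'
from g import *
to(P0,-87,-36.5,14)
i=r.get_image('wrist');cv2.imwrite('pics/w5.png',cv2.resize(i[240:420,200:400],None,fx=3,fy=3))
k=r.get_calibration('wrist');s=r.sense();M=np.array(k['mount']);R=np.array(s['tcp_rot'])
Q=np.array([[-29,-19,24],[-29,19,24],[-29,0,6],[-62,-39,36]])/1e3
print((proj(k,w(P0,Q),R@M[:3,3]+s['position'],R@M[:3,:3])-[200,240])*3)
E
```

```text
t: 7.95
position: [0.552, -0.0612, 0.0144]
tcp_rot: [[-1.0, 0.023, 0.002], [0.023, 1.0, -0.0], [-0.002, -0.0, -1.0]]
wrist_force: [0.7, -0.2, 6.5]
grip_width: 0.0704
grasp_force: 3.5
t 7.95 now [-84.9 -36.6  14.4] turn 0.04 shift [2.1 0.1 0.4] F [ 0.7 -0.2  6.5] w 70.4
[[343.33986009 294.09026194]
 [515.98279954 293.15895727]
 [416.53610398 243.30701245]
 [251.5445832  194.33654648]]
```

View pics/w5.png

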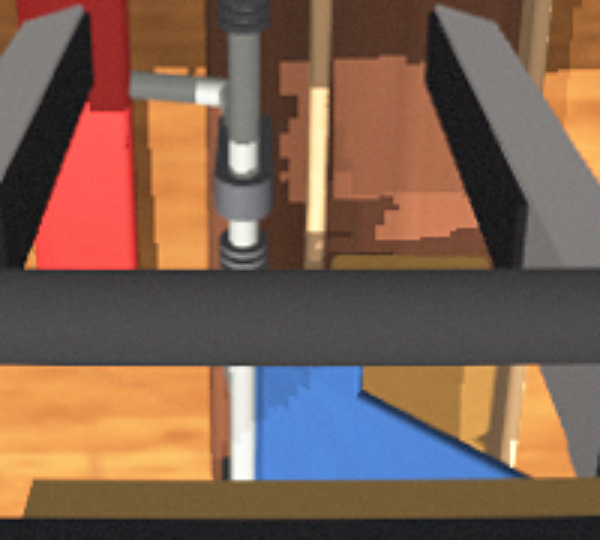

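The cake's tail edge at crop row 256 is straight and at the seated place, given the known 2-3 px offset. Now I raise the fingers so the flap shuts.

```bash
python3 -m jog '[{"translation":[0,0,-5],"turn":0,"gripper":0.75},{"translation":[0,0,-11],"turn":0,"gripper":0.75},{"translation":[0,0,-18],"turn":0,"gripper":0.75},{"translation":[0,0,-26],"turn":0,"gripper":0.75},{"translation":[0,0,-36],"turn":0,"gripper":0.75},{"translation":[10,0,-60],"turn":0,"gripper":0.75},{"translation":[30,0,-95],"turn":0,"gripper":0.75},{"translation":[50,0,-130],"turn":0,"gripper":0.75},{"translation":[50,0,-160],"turn":0,"gripper":0.75},{"translation":[50,0,-160],"turn":0,"gripper":0.75}]'
python3 - <<'E'
from g import *
to(P0,-37,-36.5,14)
a=r.get_image('wrist')[120:420,200:400];b=r.get_image('scene')[180:300,220:340]
k=r.get_calibration('wrist');s=r.sense();M=np.array(k['mount']);R=np.array(s['tcp_rot'])
Q=np.vstack([P,np.array([[-29,-19,24],[-29,19,24]])/1e3])
print(((proj(k,w(P0,Q),R@M[:3,3]+s['position'],R@M[:3,:3])-[200,120])*1.95).round().tolist())
cv2.imwrite('pics/w6.png',np.hstack([cv2.resize(a,(390,585)),cv2.resize(b,(400,585))]))
E
```

```text
t: 9.0
position: [0.5029, -0.0598, 0.1774]
tcp_rot: [[-1.0, 0.023, 0.005], [0.023, 1.0, 0.002], [-0.005, 0.002, -1.0]]
wrist_force: [0.2, -0.2, -0.5]
grip_width: 0.0707
grasp_force: 0.0
t 9.0 now [-134.   -36.3  177.4] turn 0.04 shift [-96.1  -0.6 163.9] F [ 0.2 -0.2 -0.5] w 70.7
[[111.0, 101.0], [69.0, 105.0], [118.0, 361.0], [81.0, 373.0], [277.0, 106.0], [268.0, 416.0], [273.0, 330.0], [210.0, 331.0], [211.0, 313.0], [197.0, 320.0], [259.0, 320.0]]
```

View pics/w6.png

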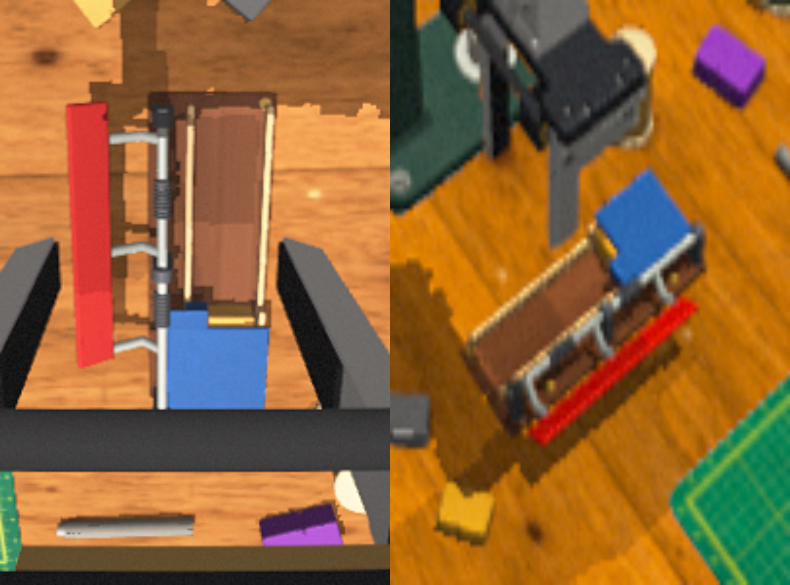

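The flap is flat shut, and the cake's tail (row 316) sits just ahead of the flap edge (row 327), matching the predicted seated spacing of 10 rows. The robot touches nothing.

```bash
python3 -c "
from plant import r
print(r.finish_job())"
```

```text
the job is handed in; nothing more can be done
None
```

The job is handed in at about 9 s of robot time: the cake is pushed in against the end stop, the flap is shut with the cake behind its lip, and the arm touched nothing else on the table.

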